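# Set the overhang of a slotted bar on a work rest and hold it

### The arm

A 7-joint arm with a two-finger parallel gripper is mounted at the origin on a cart in front of the work surface, level with it; the furniture and walls round the work are solid. World frame = base frame: x ahead of the robot, y to its left, z up, the work surface at z = 0. Lengths are in m, angles in rad, forces in N, time in s.
With the tool pointing down it reaches from about 0.35 to 0.9 m from the base axis. Payload 8.1 kg.
Tool frame: the origin (TCP) lies at the very end of the fingers, on their centre line; the grasp point (between the pads) lies 19 mm behind it (arm.tcp_to_grasp is the distance from the TCP to the grasp point, in m); z points along the fingers, y is the line along which they close (so a half turn about z gives the same grasp; the last joint's range is limited). The gripper opens to 92 mm and grips with 3 to 60 N. Pads are 19 mm wide; open, the fingers measure 130 mm over their backs; the gripper's body (75 mm by 190 mm) begins 47 mm behind the grasp point.
Start: joints at [1.035, 0.434, 0.025, 1.573, -0.012, 1.134, -0.075], TCP at [0.262, -0.567, 0.227] pointing down, gripper open.
Joint ranges: [-2.62, 2.62], [-0.44, 2.09], [-1.27, 1.32], [0.08, 2.57], [-1.32, 4.46], [0.12, 2], [-2.74, 2.74]. Speed limits (rad/s): [2.22, 2.22, 3.01, 3.01, 3.14, 3.14, 3.14].

### API

Orientations are given as a rotation vector (axis times angle).
In Python, from cell import arm, cams gives the robot as it stands (arm), with the cameras (cams).
- The arm moves only by the shell command python3 nudge.py 'ROWS' [FORCE]. ROWS is a JSON list of rows, 1 to 10 of them, each of 5 numbers: dx, dy, dz in m, then a turn about the tool's z in rad, then the opening from 0.0 (shut) to 1.0 (fully open); each row shifts and turns the commanded pose from where the row before left it, along the tool's axes as they then stand; what a row does not reach is not made up. A row lasts 1/10 s, in which the tool goes at most 0.05 m and 0.15 rad, less where a joint would pass 70% of its speed; a pose out of reach is approached as far as the arm can. The fingers move at their own pace and stop on an object; FORCE is the grip in N (left out, the last holds). Time passes only in rows, so rows that do not move let the fingers close. It prints the time, the measured TCP pose, the force, the opening and the grip force at its end.
- arm.observe(): the state, without advancing time (a new reading comes with each control period).
- cams.get_image(name): name is "scene" or "top" or "wrist"; returns a dict with "image" (480x640x3 uint8, blue, green, red), "fx", "fy", "cx", "cy" (pixels), "cam_to_world" (4x4, takes a point from camera to world coordinates); the wrist camera has in their place "mount" (4x4, takes a point from camera to tool coordinates, whose origin is the TCP and whose axes are the flange's). Camera axes: x right, y down, z forward; pixel columns grow to the right and rows downward; lengths in m; the calibration is good to about 2 mm. A picture is of the moment at which its call begins: read the wrist's pose just before it. There is no depth.
- arm.sign_off(): hands the job in; it is judged then, once.
The state is a dict: "clock": time; "joints": joint angles; "dq": joint speeds; "joint_efforts": joint torques, N m; "position": TCP position; "ee_rot": TCP orientation; "force": force on the tool from outside, world axes, zero at the start; "ft_torque": the same for the moment, N m; "width": opening from 0.0 (shut) to 1.0 (fully open); "gripper_force": force on a finger pad.
Only numpy, scipy, OpenCV 4.12 (cv2) and the standard library are available. Lean on these libraries where they do the work, as an engineer would, in place of code of your own. Each camera call takes 0.05 s, during which the arm holds its last target. There are 200 camera calls.

### The job

Push the spring stop at the end of the work rest down until it latches, then slide the slotted steel bar outward along the rest, over the lowered stop and without lifting or tipping it, until its leading end is in line with the tip of the rule's pointer. So far out the bar would tip, so finish while still holding it with the gripper, lying flat on the rest. Leave the pointer where it is set and the other things on the table alone.

Things in the scene. Friction and masses are not known exactly. Their poses are not given: they have to be found in the camera images.
- work_rest: Fixed work rest: steel bar 30 mm wide, 200 long (y = -200 to 0), 25 high, top 90 mm above the table, on two magnet feet. Origin on the table under the middle of its outer end; +y points outward along the bar, x across. Guide cheeks 42 mm apart flank the track at y = -28 to -2 mm, 6 mm higher than the bar, 58 mm over their outsides. Elsewhere nothing beside the bar is higher than 66 mm.
- rest_edge (a point): Middle of the outer end of the rest bar's top face, 90 mm above the table. From here a graduated rule runs outward on the +x side (x = 34 to 40 mm, to y = 205 mm, top 2 mm below the bar's top); on it sits a cursor with the pointer.
- end_stop (a joint): Travel of the spring stop, m: 0 = up, its head 12 mm above the rest's top, in the bar's way; 0.018 = fully down. The spring pushes back with 3 N (up) to 7.5 N (down). Pushed past 0.017 it is caught inside and stays down at about 0.017, head 5 mm below the rest's top; let go earlier, it springs up again.
- stop_head (a point): Centre of the top of the spring stop's round steel head, 20 mm in diameter, 18 mm beyond the outer end of the rest, on its centre line; moves down with the stop. The fixed barrel below it begins 18 mm below the rest's top.
- setting_bar: Loose slotted steel bar, 38 mm wide (x), 240 long (y), 8 thick, 0.4 to 0.65 kg, flat on the rest between the cheeks (2 mm play a side). Origin: middle of its underside; +y end leads outward. At the start its tail stands out 48 to 75 mm behind the rest. Grip across 38 mm within 20 mm of the tail end, so that the fingers end clear of the cheeks; fingertips may reach 15 mm below its underside.
- bar_end (a point): Middle of the leading (+y) end face of the slotted bar, 120 mm from its origin, 4 mm above its underside. At the start it is 8 to 35 mm short of the rest's outer end.
- pointer_tip (a point): Tip of the pointer: corner of a dark steel diamond (18 mm across) on the 32 mm long aluminium cursor with a black thumbscrew, 5.5 mm above the rest's top, at x = 24 mm of the rest (5 mm beside the bar's path). Its y in the rest's frame, 135 to 170 mm, is the overhang wanted. The cursor is held by light friction (8 N) only.
- weld_magnet_0: Bystander: red arrow-shaped welding magnet, 70x99x15 mm; origin at the middle of its underside. Leave it alone.
- tape_measure: Bystander: yellow tape measure, 71x91x34 mm; origin at the middle of its underside. Leave it alone.
- try_square: Bystander: steel try square, 75x134x15 mm; origin at the middle of its underside. Leave it alone.
- copper_rod: Bystander: copper rod offcut, 9x70x9 mm; origin at the middle of its underside. Leave it alone.
- hex_nut: Bystander: M12 nut, 19x22x10 mm; origin at the middle of its underside. Leave it alone.
- v_block: Bystander: ground V-block, 55x45x36 mm; origin at the middle of its underside. Leave it alone.

How it is judged:
By the outcome, as a careful person would: the job done as asked, in the order asked, and still so for the second after the job is handed in, while the arm keeps its last pose, push and grip.
It also fails if it takes over 45 s, if anything falls off the work surface, if the arm or the gripper's body presses on something with over 40 N, if the wrist force passes 120 N, or if a joint passes its speed limit or range.

## Working session

There is one attempt and no reset: what is moved stays moved. The work goes in short steps, Python scripts to look and compute and a shell command to move; the robot and the scene stay as the last step left them, time stands still between calls to the robot, and variables do not carry over. Pictures are saved under pics/ and viewed, at most 10 in all, crops included, and the job is handed in when it is done.

```bash
ls; mkdir -p pics; python3 - <<'E'
from cell import arm, cams
import cv2,pickle
d={}
for n in("scene","top"):
    d[n]=cams.get_image(n); cv2.imwrite(f"pics/{n}0.png",d[n]["image"])
    print(n,d[n]["fx"],d[n]["cx"],d[n]["cy"],d[n]["cam_to_world"].round(3).tolist())
pickle.dump(d,open("d0.pkl","wb"))
s=arm.observe();print(s["clock"],s["position"],s["ee_rot"],s["force"],s["width"])
E
```

```text
cell.py
nudge.py
pics
scene 476.65726807582047 313.9710369248159 242.0612188966748 [[-0.76, -0.491, 0.425, 0.21], [-0.649, 0.565, -0.509, 0.428], [0.01, -0.663, -0.749, 0.808], [0.0, 0.0, 0.0, 1.0]]
top 474.1094647217247 320.7830110174532 230.9622599086334 [[0.009, -0.983, 0.181, 0.422], [-1.0, -0.012, -0.014, -0.037], [0.016, -0.181, -0.983, 1.072], [0.0, 0.0, 0.0, 1.0]]
0.1 [ 0.26188478 -0.56698051  0.22602062] [-3.06701681e+00 -6.74147534e-01  6.84624457e-04] [-0.37603177  0.41591404  0.11877447] 1.003088572688189
```

View pics/top0.png

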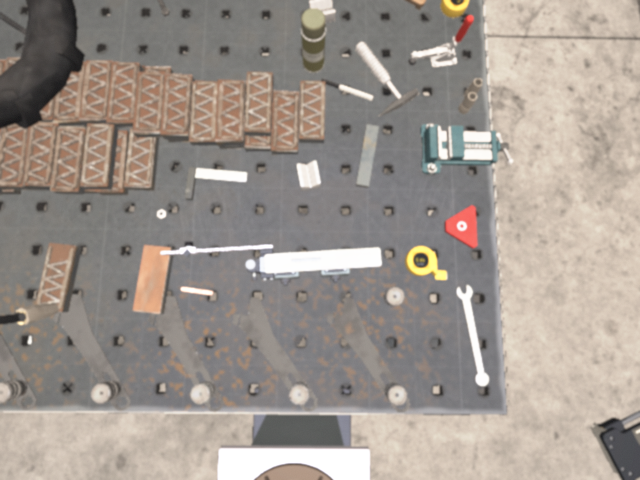

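View pics/scene0.png

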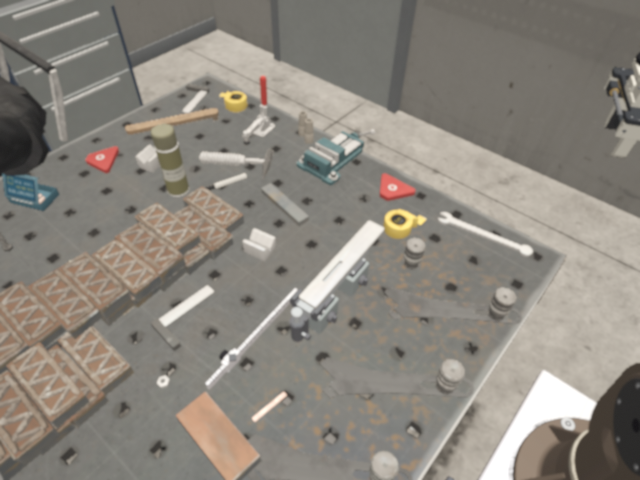

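The top view shows the rest running from about (258,264) at the outer end to (382,257), with the bar on it, the stop at (251,265), and the rule going left to (162,252) with the cursor near (185,250). I'll enlarge that area.

```bash
cat > h.py <<'E'
import numpy as np
def ray(d,u,v,z):
    T=d["cam_to_world"];r=T[:3,:3]@np.array([(u-d["cx"])/d["fx"],(v-d["cy"])/d["fy"],1]);o=T[:3,3]
    return o+r*(z-o[2])/r[2]
def proj(d,p):
    T=np.linalg.inv(d["cam_to_world"]);c=T[:3,:3]@np.asarray(p)+T[:3,3]
    return np.array([d["fx"]*c[0]/c[2]+d["cx"],d["fy"]*c[1]/c[2]+d["cy"]])
E
python3 - <<'E'
import cv2,pickle,numpy as np
from h import *
d=pickle.load(open("d0.pkl","rb"))
a=cv2.resize(d["top"]["image"][230:290,150:390],None,fx=3.3,fy=3.3,interpolation=3)
b=cv2.resize(d["scene"]["image"][215:390,195:390],None,fx=2.2,fy=2.2,interpolation=3)
c=np.zeros((a.shape[0]+b.shape[0],792,3),np.uint8);c[:a.shape[0],:a.shape[1]]=a;c[a.shape[0]:,:b.shape[1]]=b
cv2.imwrite("pics/c0.png",c);print(c.shape,a.shape)
for n,p,z in(("bar lead",(265,264),.098),("bar tail",(381,257),.098),("stop",(251,265),.102),("rule end",(163,252.5),.088)):print(n,ray(d["top"],*p,z).round(4))
E
```

```text
(583, 792, 3) (198, 792, 3)
bar lead [0.5311 0.063  0.098 ]
bar tail [ 0.5482 -0.1766  0.098 ]
stop [0.5283 0.0912 0.102 ]
rule end [0.554  0.2768 0.088 ]
```

View pics/c0.png

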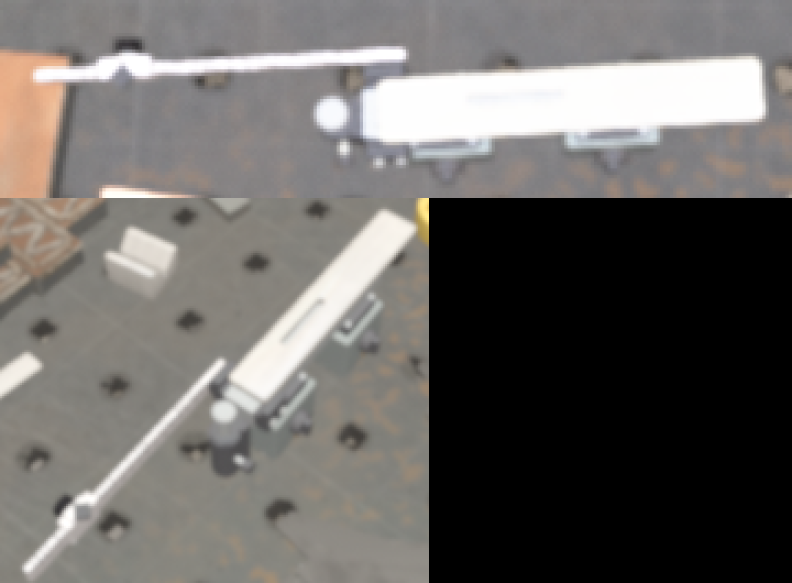

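The stop head is at crop (333,113), the bar's leading end at (380,110), and the diamond points toward the bar at crop (122,76). The bar points outward along about (-0.07, 1.0). I'll turn the tool so its y lies across the rest.

```bash
python3 nudge.py '[[0,0,0,-0.15,0],[0,0,0,-0.15,0],[0,0,0,-0.15,0],[0,0,0,-0.15,0],[0,0,0,-0.15,0],[0,0,0,-0.15,0],[0,0,0,-0.15,0],[0,0,0,-0.15,0]]' 10; python3 - <<'E'
from cell import arm, cams
from scipy.spatial.transform import Rotation as R
import numpy as np
s=arm.observe();M=R.from_rotvec(s["ee_rot"]).as_matrix()
print(M.round(3).tolist(),s["joints"],s["position"])
print(M.T@(np.array([0.53,0.03,0.227])-s["position"]))
w=cams.get_image("wrist");print(w["mount"].round(3).tolist(),w["fx"])
E
```

```text
clock: 0.9
position: [0.2619, -0.5671, 0.2263]
ee_rot: [-2.144, -2.295, -0.0]
force: [-0.1, 0.6, 0.7]
width: 0.351
gripper_force: 0.0
[[-0.068, 0.998, -0.0], [0.998, 0.068, 0.001], [0.001, -0.0, -1.0]] [ 1.21826274  0.45124258 -0.24298992  1.556449    0.11522562  1.14895651
  1.01939604] [ 0.26190028 -0.56713225  0.22625068]
[ 5.77514405e-01  3.08093986e-01 -3.86611380e-04]
[[0.001, -0.952, -0.305, 0.083], [1.0, 0.001, 0.001, -0.0], [-0.001, -0.305, 0.952, -0.158], [0.0, 0.0, 0.0, 1.0]] 418.80313522908665
```

```bash
python3 nudge.py '[[0.04,0.02,0,0,0],[0.04,0.02,0,0,0],[0.04,0.02,0,0,0],[0.04,0.02,0,0,0],[0.04,0.02,0,0,0],[0.04,0.02,0,0,0],[0.04,0.02,0,0,0],[0.04,0.02,0,0,0]]' && python3 nudge.py '[[0.04,0.02,0,0,0],[0.04,0.02,0,0,0],[0.04,0.02,0,0,0],[0.04,0.02,0,0,0],[0.04,0.02,0,0,0],[0.04,0.02,0,0,0],[0.04,0.02,0,0,0],[0,0,0,0,0]]'
```

```text
clock: 1.75
position: [0.4022, -0.2364, 0.2267]
ee_rot: [2.156, 2.285, -0.0]
force: [0.9, -0.7, -0.7]
width: 0.003
gripper_force: 0.0
clock: 2.55
position: [0.5255, 0.0572, 0.2269]
ee_rot: [-2.144, -2.293, -0.006]
force: [-0.4, 0.1, 0.9]
width: 0.003
gripper_force: 0.0
```

```bash
python3 nudge.py '[[0.03,0,0,0,0],[0.02,0,0,0,0],[0,0,0,0,0],[0,0,0,0,0]]'; cat >> h.py <<'E'
from scipy.spatial.transform import Rotation as R
def wrist():
    from cell import arm, cams
    s=arm.observe();w=cams.get_image("wrist")
    T=np.eye(4);T[:3,:3]=R.from_rotvec(s["ee_rot"]).as_matrix();T[:3,3]=s["position"]
    w["cam_to_world"]=T@w["mount"];w["T"]=T
    return w
E
python3 - <<'E'
from h import *
import cv2,pickle
w=wrist();pickle.dump(w,open("w1.pkl","wb"));cv2.imwrite("pics/w1.png",w["image"]);print(w["T"].round(4).tolist())
E
```

```text
clock: 2.95
position: [0.5211, 0.0996, 0.2265]
ee_rot: [-2.153, -2.288, 0.001]
force: [-0.1, 0.4, -0.2]
width: 0.008
gripper_force: 0.0
[[-0.0607, 0.9982, -0.0005, 0.5211], [0.9982, 0.0607, -0.0005, 0.0996], [-0.0005, -0.0006, -1.0, 0.2265], [0.0, 0.0, 0.0, 1.0]]
```

View pics/w1.png

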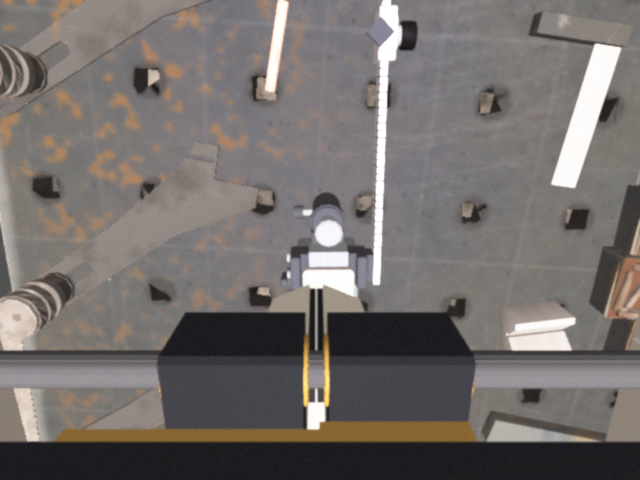

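The wrist view shows the stop head at (328,232), the rest end near v=250, the bar's leading end near v=270, the rule at u≈380 and the diamond at (380,32), with its corner pointing left. I'll measure these by mask and view an enlarged crop.

```bash
python3 - <<'E'
from h import *
import cv2,pickle
w=pickle.load(open("w1.pkl","rb"));im=w["image"]
a=cv2.resize(im[190:300,270:400],None,fx=5,fy=5,interpolation=3);b=cv2.resize(im[0:68,355:425],None,fx=8,fy=8,interpolation=3)[:550,:]
c=np.zeros((550,a.shape[1]+140,3),np.uint8);c[:, :a.shape[1]]=a
b=cv2.resize(im[0:70,360:400],None,fx=3.5,fy=3.5,interpolation=3);c[:b.shape[0],-140:]=b
cv2.imwrite("pics/w1c.png",c)
hsv=cv2.cvtColor(im,cv2.COLOR_BGR2HSV)
print("diamond px",hsv[32,380],hsv[36,370], "bg",hsv[36,355])
# diamond: similar colour to centre, connected
m=np.zeros((482,642),np.uint8);cv2.floodFill(im.copy(),m,(380,32),0,(14,)*3,(14,)*3,4|cv2.FLOODFILL_FIXED_RANGE)
ys,xs=np.nonzero(m[1:-1,1:-1]);i=xs.argmin();print("ext L",xs.min(),ys[xs==xs.min()],"R",xs.max(),ys[xs==xs.max()],"T",xs[ys==ys.min()],ys.min(),"B",xs[ys==ys.max()],ys.max(),len(xs))
g=cv2.cvtColor(im,cv2.COLOR_BGR2GRAY);print(g[236:290,330].tolist())
print("mid col 345",g[236:290,345].tolist())
print("circ",cv2.HoughCircles(g[190:260,290:370],cv2.HOUGH_GRADIENT,1,20,param1=80,param2=12,minRadius=10,maxRadius=24))
for n,p,z in(("stop",(328,232),.102),("tip",(xs.min(),ys[i]),.0955)):print(n,ray(w,*p,z).round(4))
E
```

```text
diamond px [123  33 154] [120  22 114] bg [144  10 125]
ext L 368 [30 31] R 392 [31] T [378] 18 B [379] 45 361
[249, 249, 248, 248, 248, 247, 248, 248, 244, 229, 183, 135, 118, 119, 120, 153, 217, 243, 247, 248, 247, 248, 248, 248, 248, 248, 248, 248, 248, 244, 217, 163, 152, 187, 244, 253, 254, 254, 254, 254, 254, 254, 254, 254, 254, 254, 254, 254, 254, 253, 246, 210, 163, 151]
mid col 345 [121, 108, 101, 97, 96, 95, 101, 109, 113, 113, 117, 116, 114, 117, 122, 162, 225, 242, 247, 247, 247, 247, 247, 247, 248, 247, 247, 247, 247, 242, 203, 153, 152, 199, 248, 253, 254, 254, 254, 254, 254, 254, 254, 254, 254, 254, 254, 254, 254, 254, 253, 253, 254, 253]
circ [[[38.5 42.5 13. ]
  [36.5 16.5 14.1]]]
stop [0.5299 0.0944 0.102 ]
tip [0.5459 0.2263 0.0955]
```

View pics/w1c.png

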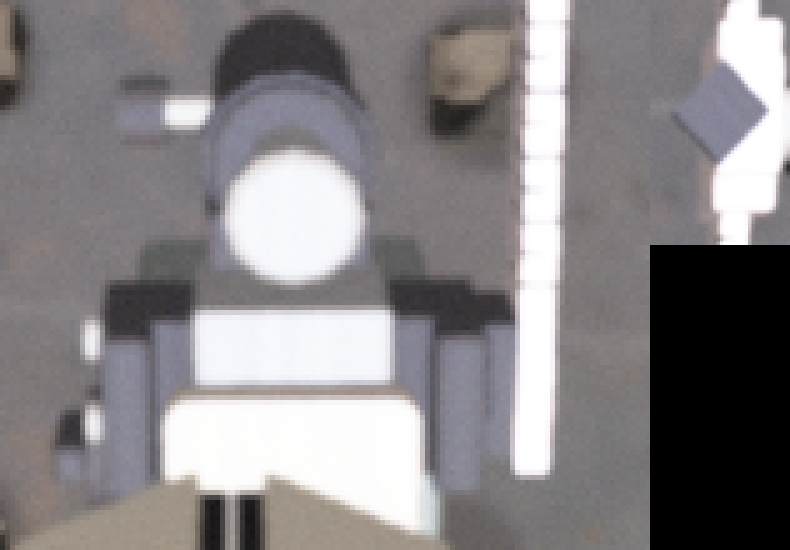

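```bash
python3 - <<'E'
from h import *
import cv2,pickle
w=pickle.load(open("w1.pkl","rb"));g=cv2.cvtColor(w["image"],cv2.COLOR_BGR2GRAY)
P=[]
for v in range(70,282,3):
    x=np.nonzero(g[v,368:392]>215)[0]
    if 5<len(x)<14:P.append(ray(w,368+x.mean(),v,.088))
P=np.array(P);k=np.polyfit(P[:,1],P[:,0],1);print(len(P),"slope",k,"res",np.std(P[:,0]-np.polyval(k,P[:,1])))
ax=np.array([k[0],1,0]);ax/=np.linalg.norm(ax);xr=np.array([ax[1],-ax[0],0])
for h in (0,):
    st=ray(w,328.4,232.6,.102);ed=ray(w,328.4,251.5,.09);be=ray(w,328.6,269.3,.098);tip=ray(w,366.8,31.4,.0955)
    o=st-18e-3*ax
    for n,p in(("stop",st),("edge",ed),("barend",be),("tip",tip),("rule",P.mean(0))):print(n,p.round(4),"local x,y",((p-o)@xr).round(4),((p-o)@ax).round(4))
print("axis",ax,"angle",np.arctan(k[0]),"bar->tip",(tip-be)@ax)
T=w["T"];print("tool delta to stop",T[:3,:3].T@(st-T[:3,3]),"tool yaw off rad",T[0,0]-ax[0])
d=pickle.load(open("d0.pkl","rb"));
for n in("top","scene"):
  print(n,"reproj stop,be,tip",proj(d[n],st),proj(d[n],be),proj(d[n],tip))
E
```

```text
71 slope [-0.07229077  0.57415347] res 0.00014411771113785675
stop [0.5302 0.094  0.102 ] local x,y 0.0 0.018
edge [0.5319 0.0754 0.09  ] local x,y 0.0003 -0.0006
barend [0.5326 0.0644 0.098 ] local x,y 0.0002 -0.0117
tip [0.5452 0.2255 0.0955] local x,y 0.0245 0.1481
rule [0.5646 0.1327 0.088 ] local x,y 0.0371 0.0542
axis [-0.07210261  0.99739722  0.        ] angle -0.07216523299555411 bar->tip 0.15978282015575326
tool delta to stop [-0.00607881  0.00883499  0.12447682] tool yaw off rad 0.011360240931551219
top reproj stop,be,tip [249.67188477 264.07276624] [264.36066321 263.30053974] [186.52999156 256.51023491]
scene reproj stop,be,tip [295.24274719 311.64171928] [305.36027744 301.58531088] [234.64803932 360.20756961]
```

Everything agrees: the edge is at local y≈0, the pointer at (24.5, 148) mm, the rule at x=37, and the bar needs to travel about 0.160 m. I'll lower onto the stop now.

```bash
python3 nudge.py '[[-0.006,0.009,0.02,-0.011,0],[0,0,0.04,0,0],[0,0,0.04,0,0],[0,0,0.01,0,0],[0,0,0,0,0]]' && python3 nudge.py '[[0,0,0.01,0,0],[0,0,0.01,0,0],[0,0,0.006,0,0],[0,0,0.004,0,0],[0,0,0,0,0],[0,0,0,0,0]]'
```

```text
clock: 3.5
position: [0.5298, 0.0932, 0.1157]
ee_rot: [-2.14, -2.298, 0.005]
force: [-0.2, 0.3, 0.4]
width: 0.002
gripper_force: 0.0
clock: 4.1
position: [0.5323, 0.0948, 0.0877]
ee_rot: [2.138, 2.299, 0.004]
force: [3.4, 0.4, 5.0]
width: 0.004
gripper_force: 2.2
```

```bash
python3 nudge.py '[[0,0,0.002,0,0],[0,0,0.002,0,0],[0,0,0.002,0,0],[0,0,0,0,0]]'
```

```text
clock: 4.5
position: [0.5325, 0.0948, 0.0839]
ee_rot: [2.137, 2.298, 0.004]
force: [-4.5, -2.9, 33.1]
width: 0.004
gripper_force: 16.6
```

Contact is at 33 N with z=0.0839, so the stop has bottomed out. I'll go up and look.

```bash
python3 nudge.py '[[0,0,-0.02,0,0],[0,0,-0.04,0,0],[0,0,-0.04,0,0],[0,0,-0.04,0,0],[0.01,0,-0.005,0,0],[0,0,0,0,0],[0,0,0,0,0]]'; python3 - <<'E'
from h import *
import cv2,pickle
w=wrist();pickle.dump(w,open("w2.pkl","wb"));im=w["image"]
print(w["T"].round(4).tolist())
u,v=proj(w,[0.5302,.094,.085]).astype(int);print(u,v)
g=cv2.cvtColor(im,cv2.COLOR_BGR2GRAY);y0,x0=v-40,u-40
c=cv2.HoughCircles(g[y0:y0+65,x0:x0+80],cv2.HOUGH_GRADIENT,1,20,param1=80,param2=11,minRadius=9,maxRadius=18);print("circ",c+[x0,y0,0])
for z in(.085,.102):print(z,proj(w,[.5302,.094,z]),"r",w["fx"]*.01/(w["cam_to_world"][2,3]-z))
cv2.imwrite("pics/w2c.png",cv2.resize(im[0:320,240:440],None,fx=1.85,fy=1.85,interpolation=3))
E
```

```text
clock: 5.2
position: [0.5289, 0.1042, 0.2244]
ee_rot: [-2.137, -2.301, 0.003]
force: [-0.0, -0.6, -0.3]
width: 0.01
gripper_force: 0.0
[[-0.0736, 0.9973, -0.0022, 0.5289], [0.9973, 0.0736, -0.0009, 0.1042], [-0.0007, -0.0023, -1.0, 0.2244], [0.0, 0.0, 0.0, 1.0]]
317 231
circ [[[317.5        227.5         17.39999962]
  [351.5        210.5          9.60000038]]]
0.085 [317.05676354 231.83828165] r 14.069769672149473
0.102 [317.08159697 239.03183842] r 14.92199174933529
```

View pics/w2c.png

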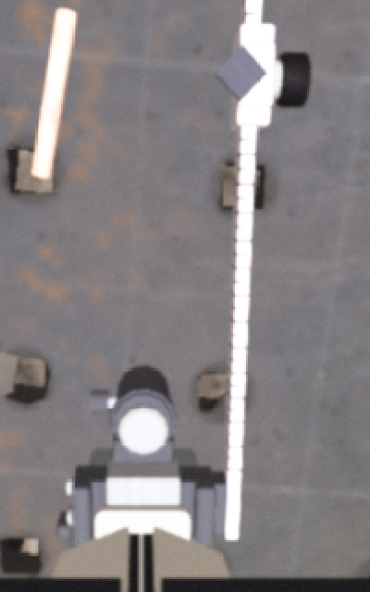

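The stop head appears at v≈232, matching the latched height (231.8) rather than the up position (239). I'll measure the travel again and work out the move to the tail.

```bash
python3 - <<'E'
from h import *
import cv2,pickle
w=pickle.load(open("w2.pkl","rb"));im=w["image"];g=cv2.cvtColor(im,cv2.COLOR_BGR2GRAY)
m=np.zeros((482,642),np.uint8);cv2.floodFill(im.copy(),m,(371,39),0,(25,)*3,(25,)*3,4|cv2.FLOODFILL_FIXED_RANGE)
ys,xs=np.nonzero(m[1:-1,1:-1]);print("diamond",xs.min(),ys[xs==xs.min()],xs.max(),ys[xs==xs.max()],ys.min(),ys.max(),len(xs))
vt=(ys.min()+ys.max())/2
c=g[255:285,305:330].mean(1);print(c.round().tolist())
c2=g[268:285,305:330].mean(1);i=int(np.argmax(c2>205));vb=268+i-1+(205-c2[i-1])/(c2[i]-c2[i-1]);print("vb",vb)
ax=np.array([-.0721,.9974,0])
be=ray(w,317,vb,.098);tip=ray(w,357,vt,.0955);print(be,tip,"travel",(tip-be)@ax)
tail=be-.230*ax;T=w["T"];print("tail grasp",tail,"tool delta",T[:3,:3].T@(np.r_[tail[:2],.077]-T[:3,3]))
d=pickle.load(open("d0.pkl","rb"))["top"];gt=cv2.cvtColor(d["image"],cv2.COLOR_BGR2GRAY)
for u in(350,368):
    x=np.nonzero(gt[235:290,u]>205)[0]+235;p=ray(d,u,(x.min()+x.max())/2,.098);print("top bar centre",p,"perp off wrt be",(p-be)@np.array([.9974,.0721,0]),len(x))
r=np.nonzero(gt[258,300:400]>205)[0]+300;print("tail u",r.max(),ray(d,r.max()+.5,258,.098))
E
```

```text
diamond 294 [31] 382 [38 39] 11 53 784
[117.0, 118.0, 143.0, 207.0, 239.0, 246.0, 248.0, 248.0, 248.0, 248.0, 248.0, 248.0, 247.0, 248.0, 248.0, 247.0, 245.0, 226.0, 176.0, 153.0, 179.0, 234.0, 251.0, 253.0, 254.0, 253.0, 254.0, 254.0, 253.0, 250.0]
vb 285.45901639344265
[0.53298211 0.0564465  0.098     ] [0.54493013 0.22926583 0.0955    ] travel 0.17150855271162493
tail grasp [ 0.54956511 -0.1729555   0.098     ] tool delta [-0.27782116  0.0005488   0.14755947]
top bar centre [ 0.54546042 -0.1122587   0.098     ] perp off wrt be 0.0002822240769327542 19
top bar centre [ 0.54794973 -0.14960563  0.098     ] perp off wrt be 7.234880605443307e-05 19
tail u 380 [ 0.54614486 -0.17553549  0.098     ]
```

```bash
python3 - <<'E'
from h import *
import pickle
w=pickle.load(open("w2.pkl","rb"));ax=np.array([-.0721,.9974,0])
be=ray(w,317,275.5,.098);tip=ray(w,356.8,38.7,.0955);print(be,tip,"travel",(tip-be)@ax)
tail=be-.230*ax;T=w["T"];print("tail grasp",tail,"tool delta",T[:3,:3].T@(np.r_[tail[:2],.077]-T[:3,3]))
E
python3 nudge.py '[[-0.04,0,0,0,0.3],[-0.04,0,0,0,0.7],[-0.04,0,0,0,0.7],[-0.04,0,0,0,0.7],[-0.04,0,0,0,0.7],[-0.04,0,0,0,0.7],[0,0,0,0,0.7],[0,0,0,0,0.7]]'
```

```text
[0.5323783  0.06444114 0.098     ] [0.54520332 0.22546333 0.0955    ] travel 0.15967885066243684
tail grasp [ 0.5489613  -0.16496086  0.098     ] tool delta [-0.26980376  0.00053486  0.14755389]
clock: 6.05
position: [0.5463, -0.1361, 0.2239]
ee_rot: [-2.14, -2.296, 0.003]
force: [0.2, 1.3, -0.0]
width: 0.652
gripper_force: 0.0
```

```bash
python3 nudge.py '[[-0.029,0.001,0.02,0,0.7],[0,0,0.04,0,0.7],[0,0,0.04,0,0.7],[0,0,0.02,0,0.7],[0,0,0,0,0.7]]' && python3 nudge.py '[[0,0,0.015,0,0.7],[0,0,0.01,0,0.7],[0,0,0,0,0.7]]'
```

```text
clock: 6.55
position: [0.5479, -0.1616, 0.1021]
ee_rot: [-2.132, -2.299, 0.004]
force: [1.1, 0.7, 0.4]
width: 0.697
gripper_force: 0.0
clock: 6.85
position: [0.5501, -0.163, 0.0803]
ee_rot: [-2.137, -2.301, 0.001]
force: [-0.1, -0.5, -0.3]
width: 0.7
gripper_force: 0.0
```

```bash
python3 nudge.py '[[-0.002,-0.001,0.003,0,0.7],[0,0,0,0,0.7],[0,0,0,0,0.55],[0,0,0,0,0.45],[0,0,0,0,0.4],[0,0,0,0,0.3],[0,0,0,0,0.3],[0,0,0,0,0.3]]' 25; python3 -c "
from cell import arm, cams;s=arm.observe();print(s['position'],s['force'],s['ft_torque'],s['ee_rot'])"
```

```text
clock: 7.65
position: [0.5497, -0.1658, 0.0779]
ee_rot: [2.139, 2.301, -0.0]
force: [-0.7, -1.0, 2.5]
width: 0.406
gripper_force: 25.0
[ 0.54969883 -0.16584419  0.0778615 ] [-0.65649915 -0.9624374   2.49423408] [0.04026187 0.08878349 0.03237276] [ 2.13887724e+00  2.30086651e+00 -1.28223163e-04]
```

The bar is gripped: 37.4 mm opening, 25 N. I'll slide it outward gently and watch z and the force.

```bash
python3 nudge.py '[[0.005,0,0,0,0.3],[0.01,0,0,0,0.3],[0.01,0,0,0,0.3],[0.005,0,0,0,0.3],[0,0,0,0,0.3]]' 35; python3 - <<'E'
from cell import arm, cams
import numpy as np
s=arm.observe();a=np.array([-.0721,.9974,0]);dp=s["position"]-[.54969883,-.16584419,.0778615]
print("along",dp@a,"lat",dp@[.9974,.0721,0],"dz",dp[2],s["force"],s["ft_torque"])
E
```

```text
clock: 8.15
position: [0.5476, -0.1342, 0.0779]
ee_rot: [-2.137, -2.302, -0.001]
force: [-0.6, 1.8, 3.4]
width: 0.406
gripper_force: 35.0
along 0.031733288000404515 lat 0.00021718309345798137 dz 2.51249105912843e-05 [-0.62070923  1.82650906  3.43875443] [ 0.41445573  0.06035048 -0.04128958]
```

```bash
python3 nudge.py '[[0.01,0,0,0,0.3],[0.015,0,0,0,0.3],[0.015,0,0,0,0.3],[0.01,0,0,0,0.3],[0.005,0,0,0,0.3],[0,0,0,0,0.3]]' && python3 nudge.py '[[0.01,0,0,0,0.3],[0.015,0,0,0,0.3],[0.015,0,0,0,0.3],[0.01,0,0,0,0.3],[0.005,0,0,0,0.3],[0,0,0,0,0.3],[0,0,0,0,0.3]]'; cat > c.py <<'E'
from cell import arm, cams
import numpy as np
s=arm.observe();a=np.array([-.0721,.9974,0]);dp=s["position"]-[.54969883,-.16584419,.0778615]
print("along",dp@a,"lat",dp@[.9974,.0721,0],"dz",dp[2],s["force"],s["ft_torque"],s["ee_rot"])
E
python3 c.py
```

```text
clock: 8.75
position: [0.5436, -0.08, 0.0779]
ee_rot: [-2.138, -2.302, -0.001]
force: [-0.4, 0.6, 4.7]
width: 0.409
gripper_force: 35.0
clock: 9.45
position: [0.5396, -0.0257, 0.0778]
ee_rot: [-2.138, -2.301, -0.001]
force: [-0.7, -0.1, 5.8]
width: 0.405
gripper_force: 35.0
along 0.14052300640548773 lat 7.195121125770582e-06 dz -2.4334603699688317e-05 [-0.65972927 -0.0915294   5.83145531] [-0.18727287  0.02766388  0.0073    ] [-2.13831497e+00 -2.30093792e+00 -1.08865211e-03]
```

```bash
python3 nudge.py '[[0.006,0,0,0,0.3],[0.006,0,0,0,0.3],[0.004,0,0,0,0.3],[0.002,0,0,0,0.3],[0,0,0,0,0.3],[0,0,0,0,0.3],[0,0,0,0,0.3]]'; python3 c.py; python3 - <<'E'
from cell import arm, cams
import cv2,pickle,numpy as np
d={n:cams.get_image(n) for n in("scene","top")};pickle.dump(d,open("d3.pkl","wb"))
a=cv2.resize(d["top"]["image"][235:280,160:260],None,fx=5,fy=5,interpolation=3)
b=cv2.resize(d["scene"]["image"][320:390,200:300],None,fx=5,fy=5,interpolation=3)
cv2.imwrite("pics/f.png",np.vstack([a,b]))
E
```

```text
clock: 10.15
position: [0.5384, -0.0093, 0.0778]
ee_rot: [2.14, 2.299, -0.001]
force: [1.1, -4.8, 7.0]
width: 0.406
gripper_force: 35.0
along 0.15698806327892728 lat 3.024321026753832e-05 dz -1.2550565491223353e-05 [ 1.09117918 -4.80766027  7.03093937] [-1.05450833 -0.12067171 -0.00599263] [ 2.13984703e+00  2.29939132e+00 -5.11521899e-04]
```

View pics/f.png

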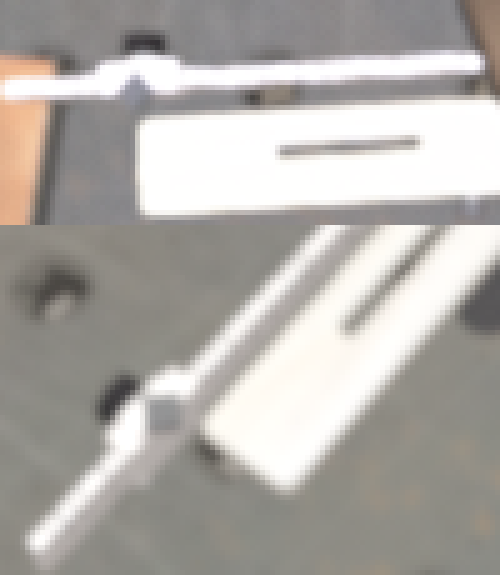

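The top crop shows the bar's end at u≈137/5+160 and the diamond tip at (135,100), so they are nearly in line with a few mm left to go. The bar lies flat and parallel to the rule. I'll measure the remainder.

```bash
python3 - <<'E'
from h import *
import cv2,pickle
D=pickle.load(open("d3.pkl","rb"));d=D["top"];g=cv2.cvtColor(d["image"],cv2.COLOR_BGR2GRAY).astype(float)
ax=np.array([-.0721,.9974,0]);tipw=np.array([.5453,.2255,.0955])
Q=[]
for v in range(262,275):
    r=g[v,180:196];i=int(np.argmax(r>175));u=180+i-1+(175-r[i-1])/(r[i]-r[i-1]);Q.append((tipw-ray(d,u,v,.098))@ax)
print("top remaining vs wrist tip",np.round(Q,4))
print("tip seen in top: expected",proj(d,tipw));print(g[246:258,180:196].astype(int))
s=D["scene"];print("scene: expected tip",proj(s,tipw))
# end edge corners in scene crop (205,437),(285,492) near/far corners of the top face
for c in((203,437),(287,492)):
    p=ray(s,200+c[0]/5,320+(c[1]-225)/5,.098);print("scene corner",p,(tipw-p)@ax,(p-tipw)@[.9974,.0721,0])
E
```

```text
top remaining vs wrist tip [0.0005 0.0005 0.0005 0.0005 0.0004 0.0004 0.0002 0.0001 0.0001 0.0003
 0.0005 0.0006 0.0008]
tip seen in top: expected [186.52536681 256.47035146]
[[142 148 154 155 156 177 216 236 242 244 238 226 210 205 198 169]
 [190 215 223 229 236 246 253 255 255 255 255 255 255 255 254 228]
 [250 255 255 255 255 255 254 254 255 255 255 255 255 255 255 250]
 [255 255 255 255 255 255 245 241 254 255 255 255 255 255 255 254]
 [255 255 255 255 255 245 206 195 235 255 255 255 255 255 255 254]
 [255 255 255 255 248 205 163 156 188 239 255 255 255 255 255 254]
 [255 255 255 252 212 165 150 147 155 187 236 253 254 255 254 242]
 [250 254 248 219 171 151 149 147 144 149 176 206 219 222 216 194]
 [191 197 186 166 151 147 146 143 136 133 142 157 163 164 160 155]
 [142 145 142 145 145 143 144 136 128 128 134 141 142 142 140 137]
 [138 138 137 139 140 141 138 131 127 128 135 141 140 137 135 135]
 [139 140 138 140 138 139 134 132 131 138 146 151 153 155 159 160]]
scene: expected tip [234.60663304 360.18348764]
scene corner [0.53387932 0.2225774  0.098     ] 0.002091573172943311 -0.01160171037624781
scene corner [0.49964272 0.21837985 0.098     ] 0.0038097524149167225 -0.046051932127205764
```

```bash
python3 - <<'E'
from h import *
import cv2,pickle
ax=np.array([-.0721,.9974,0]);xr=np.array([.9974,.0721,0]);tipw=np.array([.5453,.2255,.0955])
D0=pickle.load(open("d0.pkl","rb"));D=pickle.load(open("d3.pkl","rb"))
G=lambda d:cv2.cvtColor(d["image"],cv2.COLOR_BGR2GRAY).astype(float)
# bar end / tail in top, initial
d=D0["top"];g=G(d);g3=G(D["top"])
print("d0 rows");print(g[258:270:3,254:270].astype(int));print("d3 rows");print(g3[262:274:3,182:194].astype(int))
print("tail d0",g[253:263:3,374:388].astype(int))
# diamond dark centroid in top, both frames, vs predicted centre
c=tipw+.009*xr
for q in(D0["top"],D["top"]):
    gg=G(q)
    w=np.clip(235-gg[249:254,183:192],0,None); U,V=np.meshgrid(range(183,192),range(249,254)); print("apex col centroids",[(round((w[k]*U[k]).sum()/max(w[k].sum(),1),2)) for k in range(5)])
print("pred back corner",proj(d,tipw+.018*xr),"centre",proj(d,c))
# scene: diamond centroid
s=D["scene"];im=s["image"];print("scene pred centre",proj(s,c),"pred bar corners if aligned",[proj(s,tipw+[0,0,.0025]-k*xr) for k in(.005,.043)])
for q in(D0["scene"],s):
    gg=G(q);u,v=proj(s,c).astype(int);print(gg[v-8:v+9,u-8:u+9].astype(int))
E
```

```text
d0 rows
[[124 122 123 120 132 181 231 246 247 249 252 254 254 254 254 254]
 [197 156 141 142 148 185 235 249 250 250 252 253 254 254 254 254]
 [237 198 154 142 147 186 236 249 249 249 251 253 254 254 254 254]
 [195 160 145 143 142 179 234 248 249 247 248 252 254 254 254 254]]
d3 rows
[[134 134 133 130 140 204 254 255 255 255 255 255]
 [138 139 137 133 142 202 253 255 255 255 255 255]
 [139 141 140 136 145 211 255 255 255 255 255 255]
 [138 137 139 140 146 202 251 255 255 255 255 255]]
tail d0 [[254 254 254 254 254 254 231 158 121 114 121 140 154 159]
 [254 254 254 254 254 255 241 182 133 115 111 121 140 152]
 [254 254 254 254 254 254 247 201 144 125 125 124 123 122]
 [254 254 254 254 254 254 254 231 160 127 123 124 127 128]]
apex col centroids [np.float64(0.0), np.float64(186.65), np.float64(186.64), np.float64(186.69), np.float64(187.05)]
apex col centroids [np.float64(0.0), np.float64(186.58), np.float64(186.63), np.float64(186.7), np.float64(187.08)]
pred back corner [186.41704468 247.85786993] centre [186.47111646 252.15701212]
scene pred centre [230.54743151 357.19628072] pred b
[... 1812 characters left out ...]
169 219 247 252 231 189 156 150 149 149 150 155 166 172 172]
 [ 89 153 212 247 255 255 236 191 155 149 148 148 148 152 162 170 171]
 [123 188 235 255 255 255 237 191 155 148 147 145 145 149 161 169 171]
 [168 215 244 255 255 255 237 191 152 144 142 140 139 144 158 167 168]
 [211 240 253 255 255 255 235 190 151 142 142 140 141 148 159 165 162]
 [237 255 255 255 255 252 231 193 161 153 153 154 156 159 163 161 152]
 [242 255 255 255 255 249 227 197 174 168 168 168 168 166 163 154 141]
 [231 253 255 255 255 248 222 194 178 174 173 173 170 165 156 143 130]
 [219 243 255 255 253 236 209 186 177 175 174 172 166 158 146 135 124]
 [229 245 249 245 233 213 191 179 175 174 171 166 158 147 139 132 124]]
```

```bash
python3 - <<'E'
from h import *
import cv2,pickle
from cell import arm, cams
o=arm.observe();print("tool z axis",R.from_rotvec(o["ee_rot"]).as_matrix()[:,2].round(4))
ax=np.array([-.0721,.9974,0]);xr=np.array([.9974,.0721,0]);tip=np.array([.5453,.2255,0])
c0=tip-.0242*xr   # centre-line point level with tip
D=pickle.load(open("d3.pkl","rb"))
from scipy.ndimage import map_coordinates as mc
def edge(d,p,n,z,L=.012,th=195):
    # signed distance along n from p (world, height z) where white bar ends
    t=np.linspace(-L,L,97);q=np.array([proj(d,np.r_[(p+k*n)[:2],z]) for k in t])
    g=cv2.cvtColor(d["image"],cv2.COLOR_BGR2GRAY).astype(float);s=mc(g,[q[:,1],q[:,0]],order=1)
    i=np.nonzero((s[:-1]>=th)&(s[1:]<th))[0]
    return round(1e3*t[i[0]],1) if len(i) else None
for n in("top","scene"):
    d=D[n]
    print(n,"end y-offset (mm past tip line)",[edge(d,c0+k*xr,ax,.098) for k in(-.012,-.006,0,.006,.012)])
    for sgn in(1,-1):
        print("  side",sgn,"offset from 19mm, at y from tip -10..-130:",[edge(d,c0+sgn*.019*xr-k*ax,sgn*xr,.098,.006) for k in(.01,.03,.05,.07,.09,.11,.13)])
E
```

```text
tool z axis [ 2.e-04 -6.e-04 -1.e+00]
top end y-offset (mm past tip line) [np.float64(-1.7), np.float64(-1.0), np.float64(-1.0), np.float64(-1.2), np.float64(-1.2)]
  side 1 offset from 19mm, at y from tip -10..-130: [np.float64(1.5), np.float64(1.6), np.float64(1.3), np.float64(1.5), np.float64(1.7), np.float64(1.9), np.float64(1.7)]
  side -1 offset from 19mm, at y from tip -10..-130: [np.float64(1.6), np.float64(2.0), np.float64(1.9), np.float64(1.4), np.float64(1.9), np.float64(1.6), np.float64(1.1)]
scene end y-offset (mm past tip line) [np.float64(-3.2), np.float64(-3.0), np.float64(-3.0), np.float64(-3.2), np.float64(-3.5)]
  side 1 offset from 19mm, at y from tip -10..-130: [np.float64(-0.7), np.float64(-0.4), np.float64(-0.3), np.float64(-0.6), np.float64(-0.3), np.float64(0.0), np.float64(-0.3)]
  side -1 offset from 19mm, at y from tip -10..-130: [np.float64(2.6), np.float64(2.6), np.float64(2.6), np.float64(2.4), np.float64(2.3), np.float64(2.1), np.float64(2.1)]
```

The white bar blooms about 1.6 mm per edge in the top view. Correcting for that, the top view gives 2.7 mm remaining, the same as the wrist measurement plus TCP travel. The bar is flat.

```bash
python3 nudge.py '[[0.001,0,0,0,0.3],[0.001,0,0,0,0.3],[0.001,0,0,0,0.3],[0,0,0,0,0.3],[0,0,0,0,0.3],[0,0,0,0,0.3],[0,0,0,0,0.3]]'; python3 c.py
```

```text
clock: 10.95
position: [0.5382, -0.0069, 0.0778]
ee_rot: [2.14, 2.299, -0.001]
force: [0.4, -7.1, 6.5]
width: 0.407
gripper_force: 35.0
along 0.1593419877098354 lat 4.55771465170894e-06 dz -1.1724114082733994e-05 [ 0.41612943 -7.09383184  6.52510682] [-1.42348474 -0.17329707  0.04888314] [ 2.14010646e+00  2.29854961e+00 -1.26321821e-03]
```

Travel is now 159.3 mm. I'll verify by camera that the bar followed without slipping and that the pointer has not moved.

```bash
python3 - <<'E'
from h import *
import cv2,pickle
from cell import arm, cams
from scipy.ndimage import map_coordinates as mc
ax=np.array([-.0721,.9974,0]);xr=np.array([.9974,.0721,0]);c0=np.array([.5453,.2255,0])-.0242*xr
D=pickle.load(open("d3.pkl","rb"));D0=pickle.load(open("d0.pkl","rb"))
for n,b in(("top",(246,258,176,200)),("scene",(340,366,220,234))):
    d=cams.get_image(n);S=[]
    for k in np.linspace(-.012,.012,9):
        for e in(D[n],d):
            t=np.linspace(-.012,.012,97);q=np.array([proj(e,np.r_[(c0+k*xr+a*ax)[:2],.098]) for a in t])
            s=mc(cv2.cvtColor(e["image"],cv2.COLOR_BGR2GRAY).astype(float),[q[:,1],q[:,0]],order=1)
            S.append(1e3*t[np.nonzero((s[:-1]>=195)&(s[1:]<195))[0][0]])
    S=np.array(S).reshape(-1,2);print(n,"end before/after mm",np.median(S,0))
    p=[cv2.cvtColor(e["image"],cv2.COLOR_BGR2GRAY)[b[0]:b[1],b[2]:b[3]].astype(np.float32) for e in(D0[n],d)]
    print("  pointer shift px",cv2.phaseCorrelate(p[0],p[1]))
E
python3 c.py
```

```text
top end before/after mm [-1.25  1.  ]
  pointer shift px ((-0.16142721622447098, 0.15868959578096398), 0.9381352282232709)
scene end before/after mm [-3.25 -1.  ]
  pointer shift px ((0.46611261580961294, 0.5566456535027395), 0.9990151984456145)
along 0.15932540114827842 lat 1.4734170541807926e-05 dz -3.799753376264314e-05 [ 0.87538594 -6.93698206  6.31196025] [-1.43811313 -0.17200023 -0.02693513] [ 2.14018288e+00  2.29850732e+00 -1.27461905e-03]
```

```bash
python3 -c "
from cell import arm, cams;print(arm.sign_off())"
```

```text
the job is handed in; nothing more can be done
None
```

I latched the stop down, slid the bar out flat until its end was within about 0.5 mm of the pointer tip by my measurement, and handed the job in with the gripper still holding it; the sign-off gave no verdict.

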